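# Dispense one soap tablet and push it into the jar's soap rest

## Task

Press the dispenser's plunger all the way down once and let it come back up, so that a single soap tablet comes out onto the counter. Then push that tablet along the counter with the fingers, without lifting it, until it lies fully inside the soap rest that has the wooden-capped ceramic jar standing behind it (not the one with the open tumbler). Leave the other tablets in the dispenser and everything else where it is.

Things in the scene. Friction and masses are not known exactly. Their poses are not given: they have to be found in the camera images.
- dispenser: Grey soap-tablet dispenser, fixed, 51 mm wide, body 42 mm high. Origin on the counter on the axis of its open-topped magazine. Outlet slot faces its -x (towards the robot); front face 26 mm before the origin, rear face 97 mm behind (+x). A full press pushes the lowest tablet out along -x until its centre is about 66 mm from the origin, flat on the counter; the next drops when the plunger rises.
- plunger_top (a point): Centre of the flat top of the plunger's round white head (42 mm diameter, 8 mm thick) on the dispenser's rear part, 60 mm behind the dispenser's origin; top 70 mm above the counter when up, 50 mm when pressed. Head overhangs the body's 42 mm high roof.
- plunger (a joint): Plunger travel in m: 0 = up, 0.020 = fully down (hard stop). Moves straight down; spring return, about 2.5 N at the top to 6.5 N at the bottom, a few N more while pushing the tablet. Tablet travel is 3.3 times plunger travel; press at about 50 mm/s or slower.
- tablet0: Round soap tablet, 40 mm diameter, 12 mm thick, about 15 g, white; at the start the lowest in the magazine, the one that will come out. Origin: centre of its underside (z up).
- tablet1: Round soap tablet, 40 mm diameter, 12 mm thick, about 15 g, white; second in the magazine, stays in the dispenser. Origin: centre of its underside (z up).
- tablet2: Round soap tablet, 40 mm diameter, 12 mm thick, about 15 g, white; uppermost in the magazine, stays in the dispenser. Origin: centre of its underside (z up).
- rest_left: Three-sided wooden soap rest (U-shaped rail), fixed on the counter, on the robot's left (+y). Rails 14 mm high, 8 mm thick, no floor (the counter is its floor). Inside 70 mm deep (its x), 90 mm wide (its y). Origin: centre of the inside, on the counter. Open side at its -x, 35 mm from the origin, facing roughly towards the tablet that comes out; back rail at its +x, 35 to 43 mm from the origin.
- rest_right: Three-sided wooden soap rest (U-shaped rail), fixed on the counter, on the robot's right (-y). Rails 14 mm high, 8 mm thick, no floor (the counter is its floor). Inside 70 mm deep (its x), 90 mm wide (its y). Origin: centre of the inside, on the counter. Open side at its -x, 35 mm from the origin, facing roughly towards the tablet that comes out; back rail at its +x, 35 to 43 mm from the origin.
- jar: Small white ceramic jar with cork-lined wooden cap, 58 mm diameter, 61 mm high, loose; stands about 95 mm behind the origin of one of the two rests (beyond its back rail). Marks the wanted rest. Origin: centre of its underside.
- tumbler: Open white ceramic tumbler, 62 mm diameter at the rim, 75 mm high, loose; stands behind the other rest. Origin: centre of its underside.
- scrubber: Ridged silicone face scrubber, disc of 72 mm diameter, 16 mm high, left of the dispenser and farther from the robot. Bystander. Origin: centre of its underside.
- scraper: U-shaped stainless steel tongue scraper, 130 by 54 mm, 6 mm high, lying flat right of centre, nearer the robot. Bystander. Origin: middle of its underside.
- nailbrush: Wooden nail brush, 85 by 36 mm, 29 mm high, right of the dispenser and farther from the robot. Bystander. Origin: centre of its underside.
- cream: Small amber cream jar with steel cap, 48 mm diameter, 42 mm high, left of centre, nearer the robot. Bystander. Origin: centre of its underside.
- conditioner: Coral conditioner bottle, 60 mm diameter, 165 mm high, standing in the grey basket on the tile upstand at the right edge. Bystander. Origin: centre of its underside.

How it is judged:
By the outcome, as a careful person would: the job done as asked, in the order asked, and still so for the second after the job is handed in, with the robot touching nothing.
It also fails if it takes over 48 s, if anything falls off the work surface, if the arm or the gripper's body presses on something with over 40 N, if the wrist force passes 120 N, or if a joint passes its speed limit or range.

## Robot

A 6-joint arm with a two-finger parallel gripper is mounted at the origin on the work surface. World frame = base frame: x ahead of the robot, y to its left, z up, the work surface at z = 0. Lengths are in m, angles in rad, forces in N, time in s.
With the tool pointing down it reaches from about 0.35 to 0.975 m from the base axis. Payload 4.9 kg.
Tool frame: the origin (TCP) lies between the finger pads; the fingertips stand 19 mm ahead of it and the grasp point (between the pads) is the TCP; z points along the fingers, y is the direction in which the jaws open and shut (so a half turn about z gives the same grasp; the last joint's range is limited). The gripper opens to 85 mm and grips with 20 to 120 N. Pads are 22 mm wide; open, the fingers measure 114 mm over their backs; the gripper's body (76 mm by 85 mm) begins 54 mm behind the grasp point. The pads swing forward as they close: fully open they stand 13 mm farther back than shut.
Start: joints at [1.021, 0.053, 1.613, -0, 1.476, -0.119], TCP at [0.261, 0.568, 0.25] pointing down, gripper open.
Joint ranges: [-3.01, 3.01], [-1.01, 2.22], [0.06, 2.58], [-1.02, 4.17], [0.09, 2.62], [-3.14, 3.14]. Speed limits (rad/s): [2.57, 2.57, 3.14, 3.14, 3.14, 3.14].

## Interface

Orientations are given as a unit quaternion [w, x, y, z].
In Python, from plant import state, grab_frame, calibration, job_done gives the robot as it stands. The module is installed in compiled form; this text tells all that it offers.
- The arm moves only by the tool servo_tool, never from a script. Its argument "deltas" is a list that holds one entry, the list of rows, each a list of 5 numbers: the finger opening in mm, from 0 to 85.4, then the shift along the world's x, y, z in mm, then the turn about the world's z in units of 6 degrees (1.0 is 6 degrees). A call has 1 to 5 rows; each row is the pose to reach, as a shift and turn from the pose commanded when the call began; what a row does not reach only later rows make up. A row lasts 1/8 s, in which the tool goes at most 62.5 mm and 10.7 degrees, less where a joint would pass 70% of its speed; a pose out of reach is approached as far as the arm can. A call with a gripper value outside its range is refused whole. The fingers move at their own pace and stop on an object; the grip force is fixed at half the most. Time passes only in rows, so rows that repeat a pose let the fingers close. It gives the time, the measured TCP pose, the force and the opening at its end, in the units of the state.
- state(): the state, without advancing time (a new reading comes with each control period).
- grab_frame(name): name is "scene" or "top" or "wrist"; returns the picture (400x640x3 uint8, red, green, blue); there is no depth.
- calibration(name): a dict with "intrinsics" (3x3 intrinsics, pixels), "k1" (the pictures are not rectified: a ray, as slopes to the right and down, at radius r is drawn at 1 + k1 r^2 times it, then the intrinsics apply), "world_from_camera" (4x4, takes a point from camera to world coordinates). Camera axes: x right, y down, z forward; pixel columns grow to the right and rows downward; lengths in m; the calibration is good to about 2 mm. A picture is of the moment at which its call begins: read the wrist's pose just before it. calibration takes no time and is no camera call; for the wrist camera it gives the pose at the moment of the call.
- job_done(): hands the job in, once; it reports no verdict.
The state is a dict: "time": time; "joint_pos": joint angles; "joint_vel": joint speeds; "joint_efforts": joint torques, N m; "tool_pos": TCP position; "tool_rot": TCP orientation; "contact_force": force on the tool from outside, world axes, zero at the start; "ft_torque": the same for the moment, N m; "gripper_width": opening from 0.0 (shut) to 1.0 (fully open).
Only numpy, scipy, OpenCV 4.12 (cv2) and the standard library are available. Lean on these libraries where they do the work, as an engineer would, in place of code of your own. Each camera call takes 0.05 s, during which the arm holds its last target.

## Working session

There is one attempt and no reset: what is moved stays moved. The work goes in short steps, Python scripts to look and compute and a tool call to move; the robot and the scene stay as the last step left them, time stands still between calls to the robot, and variables do not carry over. Pictures are saved under pics/ and viewed, and the job is handed in when it is done.

Besides the shell and the picture viewer there is one more tool, called after "Emit:" as name(argument=value, ...), one argument or row to a line, values as JSON. servo_tool: Moves the arm, as the interface text tells. Its arguments: {"type":"object","properties":{"deltas":{"type":"array","items":{"type":"array","items":{"type":"array","items":{"type":"number"}}}}},"required":["deltas"]}

```bash
mkdir -p pics
cat > h.py <<'E'
import numpy as np, cv2
from plant import state, grab_frame, calibration, job_done
def ray(c,u,v):
    K=np.array(c["intrinsics"]);k=c["k1"]
    d=np.array([(u-K[0,2])/K[0,0],(v-K[1,2])/K[1,1]]);s=d.copy()
    for _ in range(30): s=d/(1+k*(s@s))
    T=np.array(c["world_from_camera"]);return T[:3,3],T[:3,:3]@np.array([s[0],s[1],1])
def pt(c,u,v,z):
    o,d=ray(c,u,v);return o+d*(z-o[2])/d[2]
def px(c,p):
    T=np.array(c["world_from_camera"]);q=T[:3,:3].T@(np.array(p)-T[:3,3]);s=q[:2]/q[2];s=s*(1+c["k1"]*(s@s));K=np.array(c["intrinsics"])
    return K[0,0]*s[0]+K[0,2],K[1,1]*s[1]+K[1,2]
def save(n,f): cv2.imwrite(f"pics/{n}.png",f[:,:,::-1])
E
python3 - <<'E'
from h import *
for n in("scene","top"):
    f=grab_frame(n);save(n+"0",f);np.save(n+"0.npy",f);c=calibration(n);print(n,np.round(c["world_from_camera"],3).tolist(),c["intrinsics"],c["k1"])
print(state())
E
```

```text
scene [[-0.737, 0.464, -0.491, 1.069], [0.676, 0.505, -0.537, 0.429], [-0.001, -0.728, -0.686, 0.848], [0.0, 0.0, 0.0, 1.0]] [[392.0673059    0.         319.44823246]
 [  0.         392.0673059  204.57403245]
 [  0.           0.           1.        ]] -0.05692212366744662
top [[0.027, -0.995, 0.101, 0.366], [-1.0, -0.027, -0.003, -0.17], [0.006, -0.101, -0.995, 1.406], [0.0, 0.0, 0.0, 1.0]] [[453.06690879   0.         318.41315618]
 [  0.         453.06690879 193.93799339]
 [  0.           0.           1.        ]] -0.08733937648448997
{'time': 0.1, 'joint_pos': array([ 1.02100911e+00,  5.33159271e-02,  1.61418345e+00,  5.07233690e-06,
        1.47599918e+00, -1.19006977e-01]), 'joint_vel': array([-0.00091358, -0.00278155, -0.00019682, -0.00125047,  0.00023344,
        0.00091796]), 'joint_efforts': array([-3.23204249e-04, -3.94906998e+01, -3.71360207e+01, -1.72744312e-04,
        3.95950279e-03,  1.08512069e-05]), 'tool_pos': array([0.26070628, 0.56743638, 0.24915438]), 'tool_rot': array([-3.15144485e-04,  2.13728689e-01,  9.76892594e-01, -8.99341291e-04]), 'contact_force': array([-0.2177076 , -0.47981318, -1.0939382 ]), 'ft_torque': array([-0.00036075,  0.04588285, -0.0058212 ]), 'gripper_width': 0.9963815273368813}
```

View pics/scene0.png

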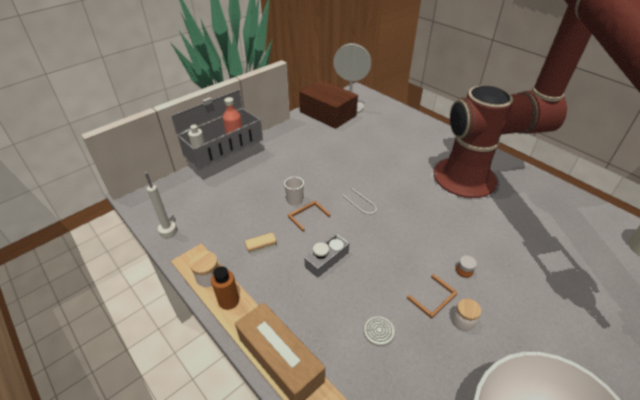

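View pics/top0.png

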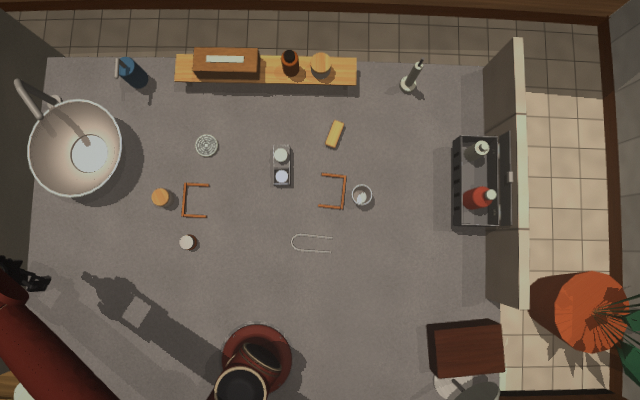

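The jar (wooden cap) is behind the left rest at top px (161,197). The tumbler is behind the right rest at (362,195). The dispenser is at (282,165), with the magazine near (282,177) and the plunger at (281,155). I'll zoom in to measure.

Run:
```python
from h import *
f=np.load("top0.npy")
save("c1",cv2.resize(f[135:225,145:305],None,fx=5,fy=5,interpolation=cv2.INTER_CUBIC))
f=np.load("scene0.npy")
save("c2",cv2.resize(f[225:345,295:495],None,fx=4,fy=4,interpolation=cv2.INTER_CUBIC))
```

```text
(no output)
```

View pics/c1.png

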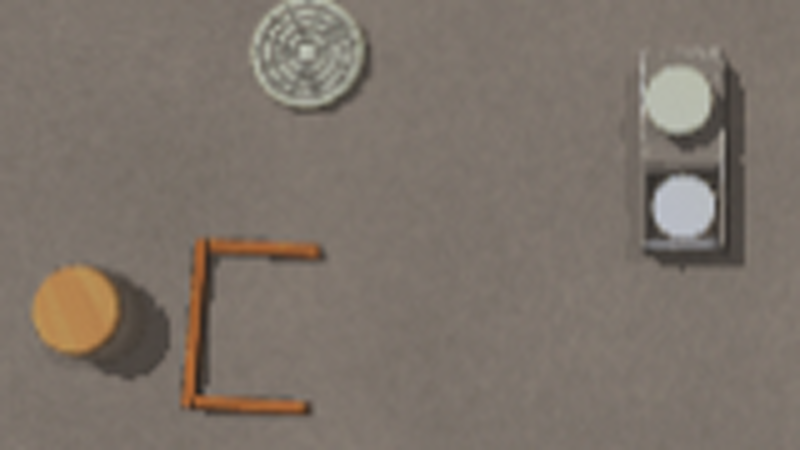

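View pics/c2.png

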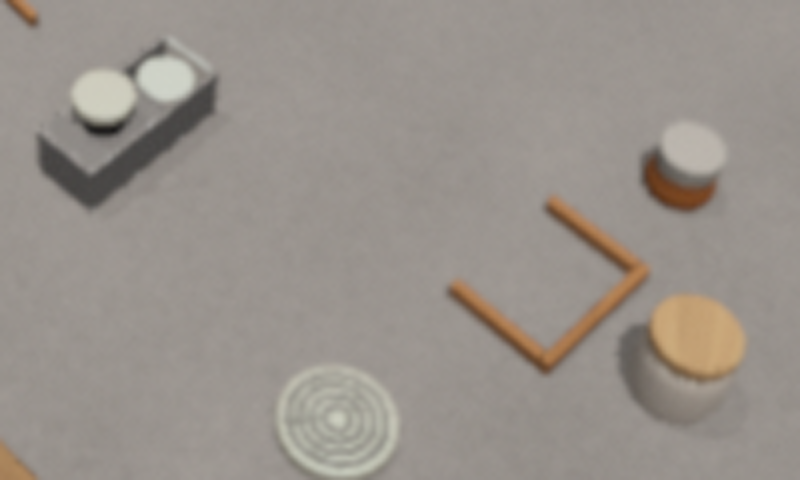

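Run:
```python
from h import *
ct,cs=calibration("top"),calibration("scene")
def T(x,y,z):return np.round(pt(ct,145+(x+.5)/5-.5,135+(y+.5)/5-.5,z)*1000,1)[:2]
def S(x,y,z):return np.round(pt(cs,295+(x+.5)/4-.5,225+(y+.5)/4-.5,z)*1000,1)[:2]
print("plunger",T(680,99,.07),S(103,95,.07))
print("tablet",T(684,207,.037),S(165,77,.037))
print("disp corners front",T(642,249,.042),T(721,249,.042),"rear",T(642,50,.042),T(721,50,.042))
print("disp scene: frontL",S(216,73,.042),"rearL",S(92,172,.042),"rearR",S(41,132,.042), "frontR",S(168,40,.042))
for n,f,c in(("top",np.load("top0.npy"),ct),("scene",np.load("scene0.npy"),cs)):
    h=cv2.cvtColor(f,cv2.COLOR_RGB2HSV);m=cv2.inRange(h,(5,120,90),(20,255,255))
    k,l,s,ce=cv2.connectedComponentsWithStats(m)
    for i in range(1,k):
        if s[i,4]>40:
            ys,xs=np.where(l==i);P=np.array([pt(c,x,y,.014)[:2]*1000 for x,y in zip(xs,ys)]).astype(np.float32)
            r=cv2.minAreaRect(P);print(n,s[i].tolist(),[np.round(a,1) for a in r])
print("jar",T(76,310,.061),S(697,335,.061),"cream",S(692,150,.042))
print("scrub",T(308,52,.016),S(337,418,.016))
```

```text
plunger [617.2 -56.9] [621.  -56.2]
tablet [556.7 -59. ] [560. -60.]
disp corners front [529.6 -34.8] [530.9 -82.8] rear [652.4 -30.2] [653.6 -78.6]
disp scene: frontL [535.1 -36.1] rearL [653.7 -31. ] rearR [656.3 -77.9] frontR [538.  -79.8]
top [174, 47, 183, 39, 4149] [array([917.2,   8.6]), array([584.2, 118.6]), np.float64(89.9)]
top [325, 120, 19, 28, 92] [array([ 698.8, -218. ]), array([35. , 84.8]), np.float64(70.6)]
top [318, 173, 28, 36, 198] [array([ 518.5, -215.2]), array([ 76.3, 105.5]), np.float64(85.2)]
top [181, 183, 28, 35, 195] [array([478.3, 210.8]), array([ 76.9, 106. ]), np.float64(87.5)]
top [469, 186, 23, 21, 267] [array([ 512.2, -682.6]), array([64. , 60.5]), np.float64(18.5)]
top [152, 189, 17, 17, 234] [array([484. , 319.6]), array([50.1, 51.4]), np.float64(1.7)]
top [554, 271, 69, 83, 3554] [array([  160.1, -1026.7]), array([225.1, 256.7]), np.float64(83.9)]
top [604, 316, 24, 23, 248] [array([  116.2, -1122.5]), array([83.8, 51.3]), np.float64(52.7)]
top [231, 326, 54, 17, 306] [array([77.7, -0.3]), array([ 47.2, 160.6]), np.float64(3.1)]
top [0, 371, 20, 
[... 1383 characters left out ...]
]), array([ 86.9, 182.9]), np.float64(22.8)]
scene [60, 200, 53, 30, 587] [array([1030.9, -676.4]), array([ 59.4, 144.6]), np.float64(89.5)]
scene [289, 202, 41, 28, 145] [array([ 525.5, -214. ]), array([ 75.7, 104.1]), np.float64(84.9)]
scene [457, 266, 16, 11, 83] [array([366.8, 225.6]), array([25.3, 41.5]), np.float64(15.6)]
scene [211, 271, 29, 39, 551] [array([ 858.7, -152.4]), array([117.9,  57.3]), np.float64(72.8)]
scene [408, 275, 48, 43, 252] [array([486. , 211.5]), array([ 73.9, 106.3]), np.float64(88.5)]
scene [237, 326, 87, 74, 728] [array([892.1,  78.5]), array([ 83.7, 238.7]), np.float64(20.5)]
jar [481.2 303.7] [486.5 303.9] cream [353.8 222.2]
scrub [651.4 182.3] [656. 183.]
```

Emit:
servo_tool(
  deltas=[
    [[0,30,-52,0,-1],[0,60,-104,0,-2.5],[0,90,-156,0,-4],[0,120,-208,0,-5.5],[0,150,-260,0,-7]],
  ],
)

```text
time: 0.72
tool_pos: [0.4114, 0.306, 0.2499]
tool_rot: [-0.0, 0.552, 0.834, -0.0]
contact_force: [0.3, 0.7, 0.9]
gripper_width: -0.005
```

Emit:
servo_tool(
  deltas=[
    [[0,30,-52,0,-1],[0,60,-104,0,-2],[0,90,-156,0,-3],[0,120,-208,-20,-3.88],[0,150,-260,-40,-3.88]],
  ],
)

```text
time: 1.35
tool_pos: [0.5609, 0.0473, 0.2103]
tool_rot: [0.0, 0.707, 0.707, 0.0]
contact_force: [0.1, 0.0, -0.0]
gripper_width: -0.003
```

Emit:
servo_tool(
  deltas=[
    [[0,29,-52,-20,0],[0,58,-104,-50,0],[0,58,-104,-90,0],[0,58,-104,-105,0],[0,58,-104,-105,0]],
  ],
)

```text
time: 1.98
tool_pos: [0.617, -0.0541, 0.1043]
tool_rot: [-0.001, 0.707, 0.708, -0.001]
contact_force: [0.1, 0.4, 0.4]
gripper_width: 0.002
```

Run:
```python
from h import *
print(state()["tool_pos"])
f=grab_frame("scene");a=cv2.resize(f[180:300,240:400],None,fx=5,fy=5,interpolation=cv2.INTER_CUBIC);save("s1",a)
```

```text
[ 0.61702581 -0.05408353  0.10433478]
```

View pics/s1.png

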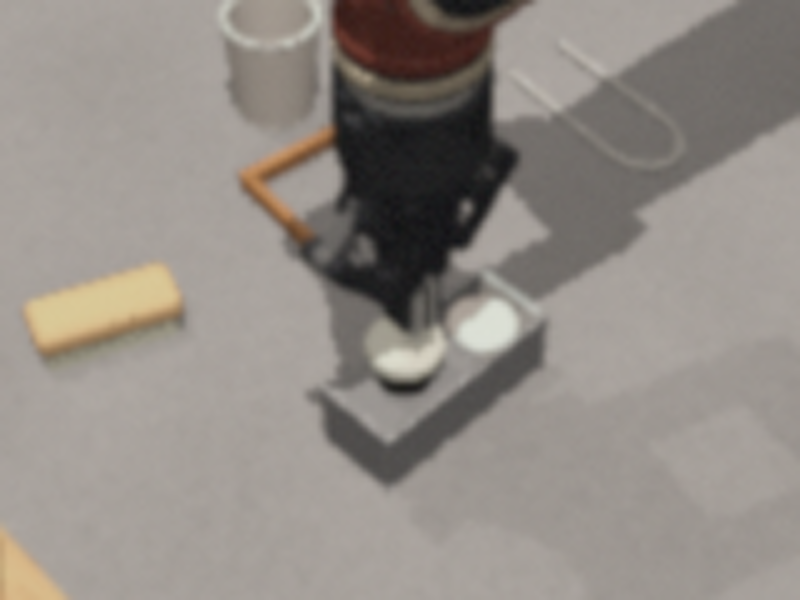

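The closed fingertips are above the plunger head, at crop px (415,325). Next I'll descend.

Emit:
servo_tool(
  deltas=[
    [[0,2,-2,-5,0],[0,2,-2,-10,0],[0,2,-2,-13,0],[0,2,-2,-16,0],[0,2,-2,-18,0]],
  ],
)

```text
time: 2.65
tool_pos: [0.6203, -0.0568, 0.088]
tool_rot: [-0.0, 0.707, 0.707, -0.0]
contact_force: [-1.1, 1.1, 3.9]
gripper_width: -0.003
```

Emit:
servo_tool(
  deltas=[
    [[0,0,0,-3,0],[0,0,0,-6,0],[0,0,0,-9,0],[0,0,0,-12,0],[0,0,0,-14,0]],
  ],
)

```text
time: 3.28
tool_pos: [0.6203, -0.0568, 0.0744]
tool_rot: [-0.0, 0.707, 0.707, 0.0]
contact_force: [-2.5, 0.8, 6.2]
gripper_width: 0.003
```

Contact was near 89 mm and the TCP is now at 74.4 mm, so about 5–6 mm of travel remains.

Emit:
servo_tool(
  deltas=[
    [[0,0,0,-2,0],[0,0,0,-4,0],[0,0,0,-5,0],[0,0,0,-6,0],[0,0,0,-6,0]],
  ],
)

```text
time: 3.9
tool_pos: [0.6204, -0.0568, 0.069]
tool_rot: [-0.0, 0.707, 0.707, -0.0]
contact_force: [-3.9, 0.7, 8.9]
gripper_width: -0.0
```

Emit:
servo_tool(
  deltas=[
    [[0,0,0,-0.5,0],[0,0,0,-1,0],[0,0,0,-1.5,0],[0,0,0,-1.5,0]],
  ],
)

```text
time: 4.4
tool_pos: [0.6206, -0.0568, 0.0688]
tool_rot: [-0.0, 0.707, 0.707, -0.0]
contact_force: [-7.9, 1.1, 13.7]
gripper_width: 0.0
```

The hard stop is reached: the position is stuck and the force is rising. I'll raise gently.

Emit:
servo_tool(
  deltas=[
    [[0,0,0,3,0],[0,0,0,8,0],[0,0,0,14,0],[0,0,0,20,0],[0,0,0,26,0]],
  ],
)

```text
time: 5.03
tool_pos: [0.6202, -0.0569, 0.0923]
tool_rot: [0.0, 0.707, 0.707, -0.0]
contact_force: [-0.1, 0.6, -0.4]
gripper_width: -0.005
```

Emit:
servo_tool(
  deltas=[
    [[0,0,0,20,0],[0,0,0,60,0],[0,-40,0,100,0],[20,-80,-40,110,0],[24,-120,-80,110,0]],
  ],
)

```text
time: 5.65
tool_pos: [0.5002, -0.1378, 0.2055]
tool_rot: [0.002, 0.706, 0.708, 0.001]
contact_force: [0.2, -0.6, 0.3]
gripper_width: 0.284
```

Run:
```python
from h import *
print(state()["tool_pos"],state()["gripper_width"])
for n,b in(("scene",(180,300,260,420)),("top",(135,225,225,385))):
    f=grab_frame(n);np.save(n+"1.npy",f);save(n+"1",cv2.resize(f[b[0]:b[1],b[2]:b[3]],None,fx=5,fy=5,interpolation=cv2.INTER_CUBIC))
```

```text
[ 0.50018462 -0.13781863  0.2055171 ] 0.2841886767210213
```

View pics/scene1.png

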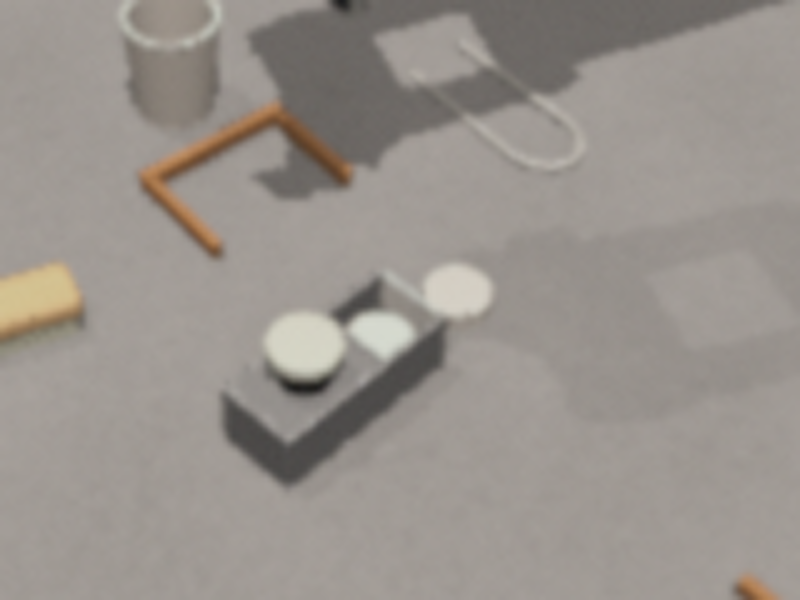

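View pics/top1.png

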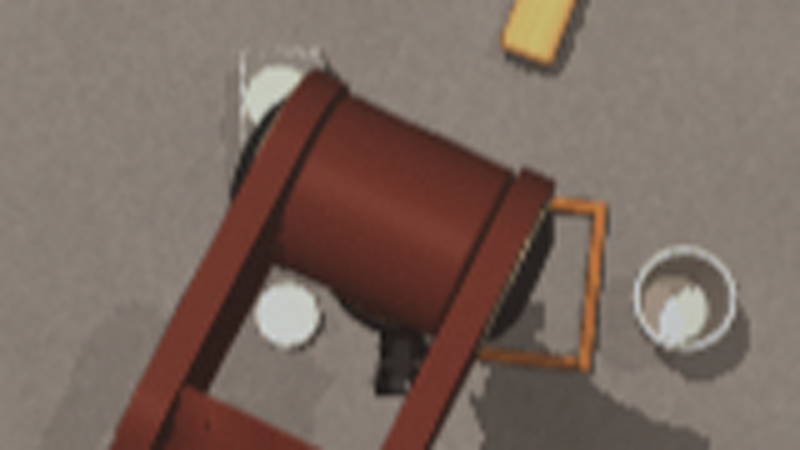

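The plunger is back up, at scene crop px (304,345). One tablet is out, at scene (458,291) and top (288,314).

Run:
```python
from h import *
ct,cs=calibration("top"),calibration("scene")
print(pt(cs,260+458.5/5-.5,180+290.5/5-.5,.012),pt(ct,225+288.5/5-.5,135+314.5/5-.5,.012))
```

```text
[ 0.49559463 -0.06235311  0.012     ] [ 0.49348378 -0.06184006  0.012     ]
```

Emit:
servo_tool(
  deltas=[
    [[24,-4,13,-50,0.2],[24,-8,26,-100,0.4],[24,-8,26,-140,0.4],[24,-8,26,-160,0.4],[24,-8,26,-160,0.4]],
  ],
)

```text
time: 6.38
tool_pos: [0.4914, -0.11, 0.0411]
tool_rot: [-0.002, 0.692, 0.722, -0.001]
contact_force: [0.0, 0.2, 1.0]
gripper_width: 0.283
```

Emit:
servo_tool(
  deltas=[
    [[24,1,-2,-8,0],[24,1,-2,-14,0],[24,1,-2,-18,0],[24,1,-2,-18,0]],
  ],
)

```text
time: 6.88
tool_pos: [0.4931, -0.1128, 0.0242]
tool_rot: [-0.0, 0.692, 0.722, -0.0]
contact_force: [0.4, 0.3, -0.4]
gripper_width: 0.282
```

Run:
```python
from h import *
print(state()["tool_pos"],state()["contact_force"])
f=grab_frame("scene");save("s2",cv2.resize(f[180:300,260:420],None,fx=5,fy=5,interpolation=cv2.INTER_CUBIC))
save("w2",grab_frame("wrist"))
```

```text
[ 0.49313102 -0.11280815  0.02415573] [ 0.40564346  0.34852741 -0.3841052 ]
```

View pics/s2.png

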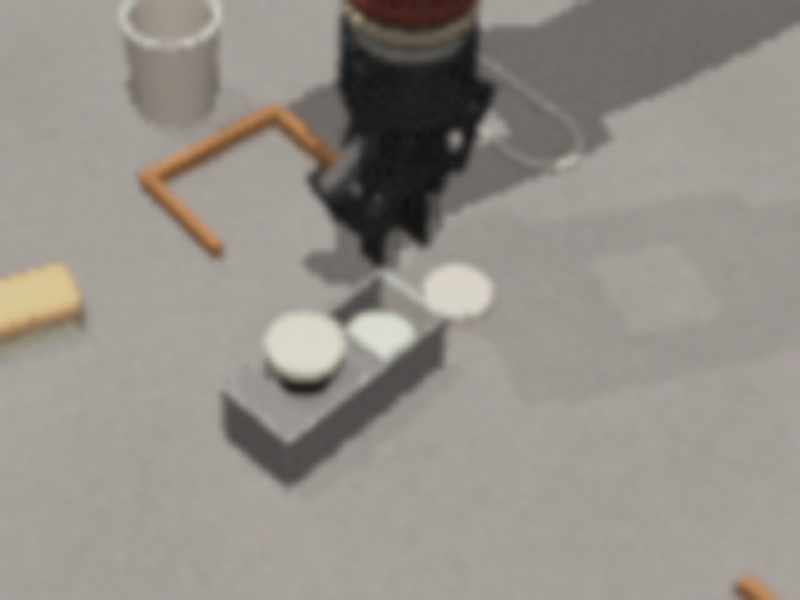

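View pics/w2.png

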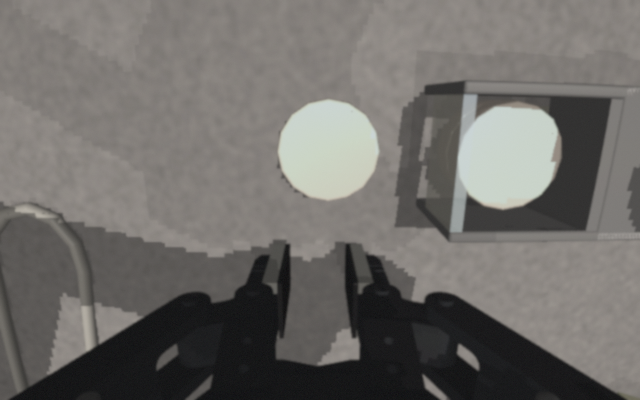

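The wrist view shows the tablet at (328,150), just ahead of the finger gap centred at about (319,245). I'll start the push.

Emit:
servo_tool(
  deltas=[
    [[24,1,8,-1.5,0],[24,1,15,-1.5,0],[24,1,20,-1.5,0],[24,1,25,-1.5,0],[24,1,30,-1.5,0]],
  ],
)

```text
time: 7.6
tool_pos: [0.4943, -0.0825, 0.0228]
tool_rot: [0.0, 0.692, 0.722, 0.0]
contact_force: [-0.7, 0.2, 0.1]
gripper_width: 0.279
```

Emit:
servo_tool(
  deltas=[
    [[24,0,6,0,0],[24,-0.5,13,0,0],[24,-1,20,0,0],[24,-1.5,27,0,0],[24,-2,34,0,0]],
  ],
)

```text
time: 8.22
tool_pos: [0.4922, -0.0483, 0.0228]
tool_rot: [0.0, 0.692, 0.722, 0.0]
contact_force: [0.3, -0.2, 0.3]
gripper_width: 0.281
```

Run:
```python
from h import *
print(state()["tool_pos"],state()["contact_force"])
save("w3",grab_frame("wrist"))
```

```text
[ 0.4921978  -0.04833828  0.02281451] [ 0.31868695 -0.21148485  0.30205242]
```

View pics/w3.png

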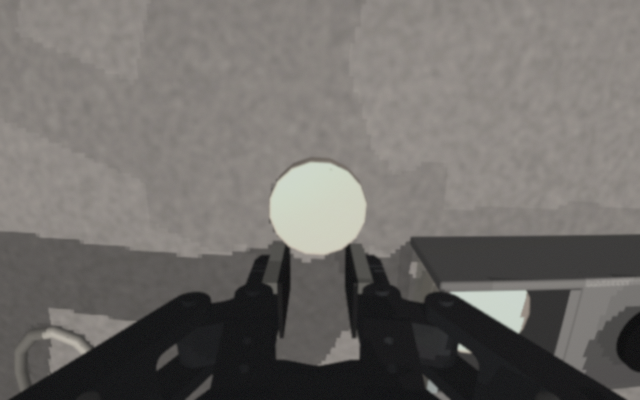

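The tablet sits centred in the finger gap at (318,207). I'll continue.

Emit:
servo_tool(
  deltas=[
    [[24,0,7,0,0],[24,-0.5,16,0,0],[24,-1,25,0,0],[24,-1.5,34,0,0],[24,-2,43,0,0]],
  ],
)

```text
time: 8.9
tool_pos: [0.4902, -0.0052, 0.0228]
tool_rot: [0.0, 0.692, 0.722, 0.0]
contact_force: [-0.3, -0.9, -0.6]
gripper_width: 0.277
```

Emit:
servo_tool(
  deltas=[
    [[24,-0.5,9,0,0],[24,-1,18,0,0],[24,-1.5,27,0,0],[24,-2,36,0,0],[24,-2.5,45,0,0]],
  ],
)

```text
time: 9.52
tool_pos: [0.4877, 0.0398, 0.0228]
tool_rot: [-0.0, 0.692, 0.722, 0.0]
contact_force: [0.5, 0.2, -0.6]
gripper_width: 0.279
```

Emit:
servo_tool(
  deltas=[
    [[24,-0.5,9,0,0],[24,-1,18,0,0],[24,-1.5,27,0,0],[24,-2,34,0,0],[24,-2.5,40,0,0]],
  ],
)

```text
time: 10.15
tool_pos: [0.4852, 0.0796, 0.0228]
tool_rot: [0.0, 0.692, 0.722, -0.0]
contact_force: [-0.5, -0.3, 1.3]
gripper_width: 0.282
```

Run:
```python
from h import *
print(state()["tool_pos"],state()["contact_force"])
save("w4",grab_frame("wrist"))
f=grab_frame("scene");save("s4",cv2.resize(f[225:345,360:520],None,fx=5,fy=5,interpolation=cv2.INTER_CUBIC))
```

```text
[0.48520539 0.07962734 0.02278256] [-0.46398637 -0.33243495  1.26542345]
```

View pics/w4.png

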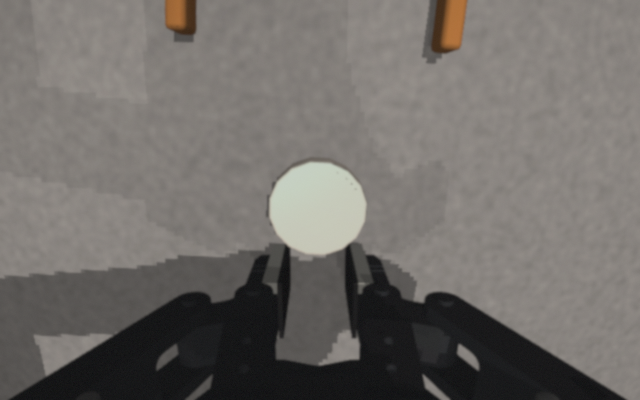

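View pics/s4.png

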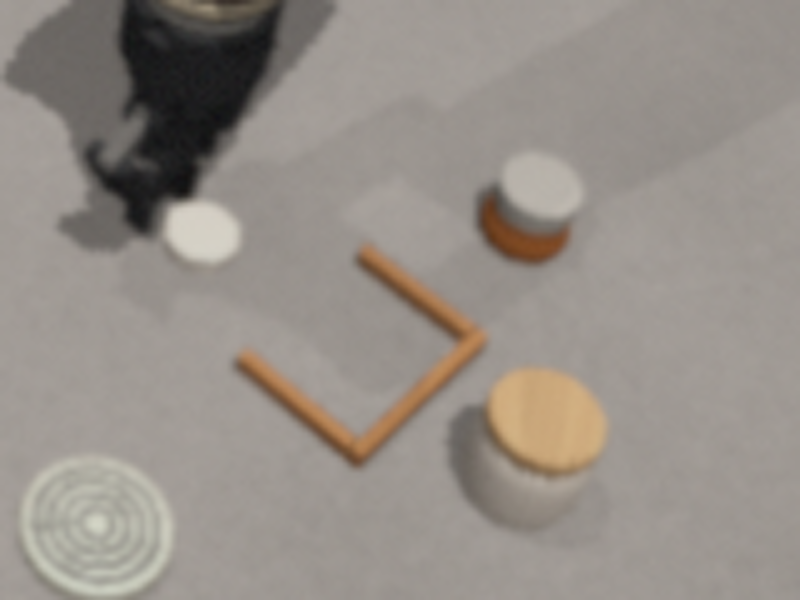

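The tablet is at wrist (318,207), well lined up between the rail ends at (181,20) and (450,40).

Run:
```python
from h import *
c=calibration("wrist")
print("tab",pt(c,318,206.5,.012),"rails",pt(c,166,30,.014),pt(c,196,28,.014),pt(c,432,50,.014),pt(c,461,48,.014))
c=calibration("scene");print(pt(c,360+202/5,225+232/5,.012))
for p in((366,248),(245,357),(485,337),(358,458)):print(pt(c,360+p[0]/5,225+p[1]/5,.014))
```

```text
tab [0.48384602 0.1071078  0.012     ] rails [0.42689865 0.17103957 0.014     ] [0.43779926 0.17188851 0.014     ] [0.52205256 0.16801908 0.014     ] [0.53254275 0.16938623 0.014     ]
[0.48585015 0.10933625 0.012     ]
[0.43206225 0.17555719 0.014     ]
[0.53205589 0.17408032 0.014     ]
[0.43348682 0.24997603 0.014     ]
[0.53742239 0.24698223 0.014     ]
```

Emit:
servo_tool(
  deltas=[
    [[24,-0.5,7,0,0],[24,-1,15,0,0],[24,-1,23,0,0],[24,-1.5,31,0,0],[24,-1.5,39,0,0]],
  ],
)

```text
time: 10.88
tool_pos: [0.4837, 0.1188, 0.0228]
tool_rot: [-0.0, 0.692, 0.722, -0.0]
contact_force: [-0.3, 0.1, -0.2]
gripper_width: 0.276
```

Emit:
servo_tool(
  deltas=[
    [[24,0,8,0,0],[24,-0.5,16,0,0],[24,-0.5,24,0,0],[24,-0.5,31,0,0],[24,-0.5,38,0,0]],
  ],
)

```text
time: 11.5
tool_pos: [0.4833, 0.1566, 0.0228]
tool_rot: [0.0, 0.692, 0.722, -0.0]
contact_force: [-0.1, 0.6, 0.0]
gripper_width: 0.282
```

Emit:
servo_tool(
  deltas=[
    [[24,0,6,0,0],[24,0,12,0,0],[24,0,17,0,0],[24,0,21,0,0],[24,0,24,0,0]],
  ],
)

```text
time: 12.12
tool_pos: [0.4832, 0.1804, 0.0228]
tool_rot: [0.0, 0.692, 0.722, -0.0]
contact_force: [-0.1, -0.2, 0.2]
gripper_width: 0.28
```

Run:
```python
from h import *
print(state()["tool_pos"],state()["contact_force"])
save("w5",grab_frame("wrist"))
```

```text
[0.48324102 0.18037884 0.0227793 ] [-0.09056804 -0.22840329  0.20647171]
```

View pics/w5.png

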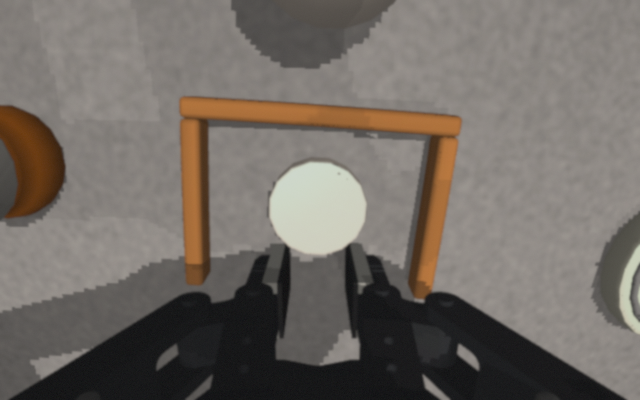

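The tablet (318,207) is fully inside the rest, with a clear margin on all sides. I'll back off and rise.

Emit:
servo_tool(
  deltas=[
    [[24,0,-6,0,0],[24,0,-16,0,0],[24,0,-26,30,0],[24,0,-36,80,0],[24,0,-60,130,0]],
  ],
)

```text
time: 12.8
tool_pos: [0.4827, 0.1193, 0.1538]
tool_rot: [-0.0, 0.692, 0.722, -0.0]
contact_force: [0.2, -0.2, 0.6]
gripper_width: 0.281
```

Emit:
servo_tool(
  deltas=[
    [[24,-40,-30,40,0],[24,-60,-60,80,0],[24,-60,-90,100,0],[24,-60,-90,100,0],[24,-60,-90,100,0]],
  ],
)

```text
time: 13.42
tool_pos: [0.4228, 0.0302, 0.2518]
tool_rot: [-0.001, 0.692, 0.722, -0.0]
contact_force: [-0.6, -0.5, -1.0]
gripper_width: 0.279
```

Run:
```python
from h import *
s=state();print(s["time"],s["tool_pos"],s["contact_force"])
f=grab_frame("scene");save("s6",cv2.resize(f[150:350,220:500],None,fx=2.8,fy=2.8,interpolation=cv2.INTER_CUBIC))
save("t6",grab_frame("top"))
```

```text
13.425 [0.42282707 0.03016618 0.25178249] [-0.60501605 -0.46127557 -0.96417953]
```

View pics/s6.png

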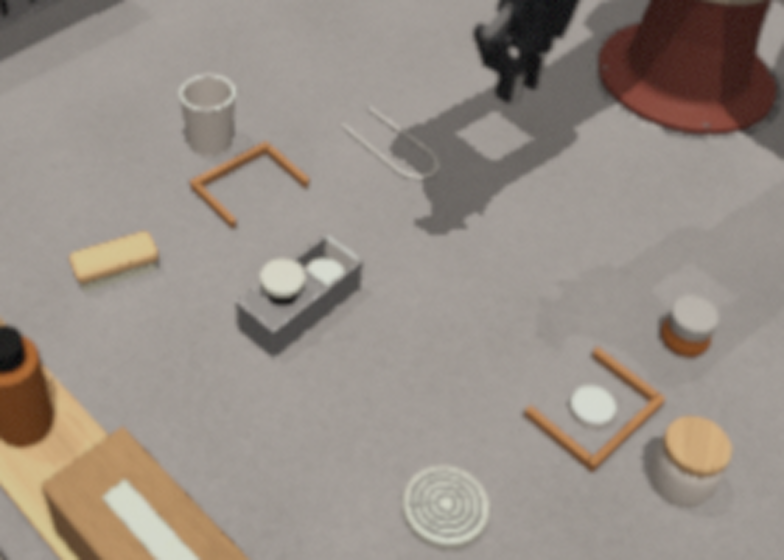

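View pics/t6.png

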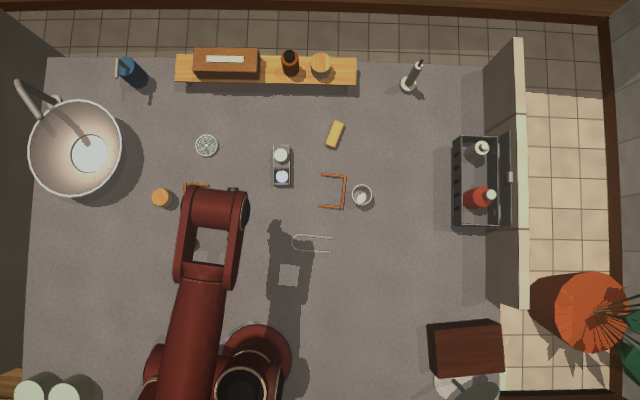

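The scene view shows the tablet at (593,405), fully inside the jar's rest. The plunger is up, and everything else is where it was. Handing in.

```bash
python3 -c "
from plant import job_done;print(job_done())"
```

```text
the job is handed in; nothing more can be done
None
```

The job is handed in: one soap tablet is lying fully inside the left rest, the one with the wooden-capped jar behind it.

- **Dispenser:** I pressed the plunger once with closed fingers until it stopped moving, with about 14 N vertical force at the end. I then let it come back up. One tablet came out; I saw only the magazine's top tablet afterwards, so the other two were not counted.
- **Push:** I slid the tablet about 270 mm along the counter, nestled between the fingertips, without lifting it.
- **Last checks:** The wrist view at the end of the push and the final scene view both show the tablet inside the rest, clear of all the rails. The plunger is up, the arm is clear, and nothing else appears to have moved. The move ended at about 13.5 s.
- **Disagreements:** The top and scene cameras differed by 3–5 mm in x in the first measurements, so I worked from their average. In the last top view the arm covered the rest, so that view did not confirm the placement.

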